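# Unlatch a board-test fixture and swing its sprung lid fully open

## Robot

A 7-joint arm with a two-finger parallel gripper is mounted at the origin on a cart in front of the work surface, level with it; the furniture and walls round the work are solid. World frame = base frame: x ahead of the robot, y to its left, z up, the work surface at z = 0. Lengths are in m, angles in degrees, forces in N, time in s.
With the tool pointing down it reaches from about 0.4 to 0.85 m from the base axis. Payload 4.5 kg.
Tool frame: the origin (TCP) lies between the finger pads; the fingertips stand arm.tip_reach ahead of it and the grasp point (between the pads) lies 8 mm behind it (arm.tip_reach is the distance from the TCP to the fingertips, in m); z points along the fingers, y is the line along which they close (so a half turn about z gives the same grasp; the last joint's range is limited). The gripper opens to 88 mm and grips with 3 to 60 N. Pads are 18 mm wide; open, the fingers measure 123 mm over their backs; the gripper's body (75 mm by 187 mm) begins 45 mm behind the grasp point.
Start: joints at [-63.954, 39.483, -11.15, 89.685, 9.013, 51.709, -12.324], TCP at [0.255, 0.571, 0.25] pointing down, gripper open.
Joint ranges: [-172.22, 172.22], [-26.19, 119.32], [-84.43, 86.54], [7.71, 146.69], [-57.33, 237.33], [2.42, 119.75], [-152.13, 152.13]. Speed limits (degrees/s): [147.25, 147.25, 180, 180, 180, 180, 180].

## Interface

Orientations are given as [roll, pitch, yaw] about the fixed x, y, z axes, in that order (R = Rz(yaw) Ry(pitch) Rx(roll)).
In Python, from cell import arm gives the robot as it stands.
- The arm moves only by the shell command python3 -m inch 'ROWS'. ROWS is JSON, a list of rows, each an object with "hand": the finger opening in cm, from 0 to 8.81; "dp": the shift along the world's x, y, z in cm, a list of three; "turn": the turn, a rotation vector about the world's x, y, z in degrees, a list of three. In form: [{"hand": hand, "dp": [tx, ty, tz], "turn": [ax, ay, az]}, ...]. A call has 1 to 5 rows; each row shifts and turns the commanded pose from where the row before left it; what a row does not reach is not made up. A row lasts 1/12 s, in which the tool goes at most 41.7 mm and 7.16 degrees, less where a joint would pass 70% of its speed; a pose out of reach is approached as far as the arm can. A call with a gripper value outside its range is refused whole. The fingers move at their own pace and stop on an object; the grip force is fixed at half the most. Time passes only in rows, so rows that do not move let the fingers close. It gives the time, the measured TCP pose, the force, the opening and the grip force at its end, in the units of the state.
- arm.observe(): the state, without advancing time (a new reading comes with each control period).
- arm.get_image(name): name is "scene" or "top" or "wrist"; returns a dict with "pixels" (420x560x3 uint8, red, green, blue), "depth" (420x560 float32, m along the optical axis (not along the pixel's ray), 0 where there is no reading), "K" (3x3 intrinsics, pixels), "xyz" and "orientation" of the camera in the world. Camera axes: x right, y down, z forward; pixel columns grow to the right and rows downward; lengths in m; the calibration is good to about 2 mm. A picture is of the moment at which its call begins.
- arm.close_job(): hands the job in; it is judged then, once.
The state is a dict: "clock": time; "joint_pos": joint angles; "qd": joint speeds; "joint_torque": joint torques, N m; "position": TCP position; "tcp_rot": TCP orientation; "wrist_force": force on the tool from outside, world axes, zero at the start; "ft_torque": the same for the moment, N m; "gripper_width": opening from 0.0 (shut) to 1.0 (fully open); "finger_force": force on a finger pad.
Only numpy, scipy, OpenCV 4.12 (cv2) and the standard library are available. Lean on these libraries where they do the work, as an engineer would, in place of code of your own. Each camera call takes 0.05 s, during which the arm holds its last target. There are 200 camera calls.

## Task

Two test fixtures with clear lids stand on the worktop; open the one that has a circuit board in it, so that the board can be taken out next. Press down the latch tab at its front with the fingertips so that the lid springs ajar, let the tab go, then push the lid gently back until it rests fully open against its stop. Do not grip or lift anything: leave the board in its nest, the other fixture shut and the things around where they lie, and finish clear of everything.

Things in the scene. Friction and masses are not known exactly. Their poses are not given: they have to be found in the camera images.
- fixture_a: fixture with a board in its nest: the one to open. Fixed to the worktop. Grey base 130 mm deep (its x), 112 mm wide (its y), rim 42 mm high; the lid, aluminium frame with clear window, 120 mm wide, 126 mm from hinge axis to front edge, 12 mm thick, lies level when shut, 44 to 56 mm above the worktop. Origin: under the base's centre, on the worktop; +x from latch tab (front) to hinge (back), z up
- fixture_a_tab_pad (a point): middle of the top face of the ribbed thumb pad, a dark steel plate 36 mm wide that juts 46 mm level from the latch's upright arm at the fixture's front, mid-width; 110 mm in front of the fixture's origin, 34 mm in front of the arm, 36 mm above the worktop. The arm ends in a nose, 62 mm above the worktop, hooked over the lid's front bar. Moves with the pad
- fixture_a_tab (a joint): turn of the sprung latch tab about a pin 72 mm in front of the origin, 18 mm above the worktop: 0 at rest (latched), growing as the pad is pressed down, stop at 0.30 rad (pad's middle 11 mm lower). The lid is freed at about 0.13 rad. Pressed at the pad's middle it takes about 1 N at first, 2.7 N at the stop (4 N nearer the arm); let go, it springs back to 0
- fixture_a_hinge (a point): middle of the lid's hinge axis, which lies along the fixture's y, 60 mm behind its origin and 50 mm above the worktop
- fixture_a_lid_edge (a point): middle of the lid's front edge, half-way through its 12 mm thickness, 126 mm from the hinge axis; it moves with the lid
- fixture_a_lid (a joint): opening angle: 0 shut and level, growing as the front edge rises and goes back. Unlatched, spring plungers lift it to about 0.80 rad, where it stays ajar. Beyond that it needs pushing (about 1 N at the front edge, damped) and falls back to 0.80 if let go before about 1.5 rad; past about 1.65 it sinks by itself, in a second or two, to its stop at 1.85, fully open
- fixture_b: the second fixture, of the same make, whose nest is empty; it stays shut. Sizes, axes and origin as fixture_a
- fixture_b_tab_pad (a point): middle of the upper face of the second fixture's thumb pad; shape as fixture_a_tab_pad
- fixture_b_tab (a joint): turn of the second fixture's latch tab, as fixture_a_tab
- fixture_b_hinge (a point): middle of the second lid's hinge axis, as fixture_a_hinge
- fixture_b_lid_edge (a point): middle of the second lid's front edge
- fixture_b_lid (a joint): opening angle of the second lid, as fixture_a_lid; starts and stays at 0
- board_center (a point): middle of the green circuit board, 45 x 75 x 13 mm, that lies loose in fixture_a's nest, 26 mm above the worktop, its long side across the fixture; seen through the clear lid
- cutters: side cutters, pliers with red handles, 129 x 75 x 12 mm, lying flat left of the fixtures near the front edge; origin under the middle; loose, not part of the job
- flux: small cream dropper bottle with a black cap, 40 mm wide, 100 mm tall, standing between the fixtures towards the back; origin under its middle; loose, not part of the job
- meter: black hand multimeter, 150 x 90 x 47 mm, lying at the left; origin under its middle; loose, not part of the job
- sucker: blue solder sucker, a rod 210 mm long and 21 mm thick, lying at the right; origin under its middle; loose, not part of the job
- wick: flat blue reel, 42 mm across, 12 mm high, lying between the fixtures; origin under its middle; loose, not part of the job
- screw_tray: shallow steel tray with screws, 60 x 100 x 16 mm, near the front edge at the right; origin under its middle; loose, not part of the job
- tape: roll of black tape, 67 mm across, 19 mm high, lying at the far left; origin under its middle; loose, not part of the job

How it is judged (in metres and radians):
On the way, in this order (a step that is already met when the one before it is completed fails the run):
1. the latch tab of the fixture with the board is pressed down (value of joint fixture_a_tab above 0.08 rad), for 0.05 s.
2. the tab is let go again and the lid stands ajar on its springs (value of joint fixture_a_lid above 0.6 rad and value of joint fixture_a_tab below 0.06 rad), for 0.1 s.
At the end, for the whole second after the job is handed in: The lid of the fixture with the board rests open at more than 1.78 rad (stop at 1.85) and is still; its tab is back up (under 0.05 rad); the board lies within 6 mm of where it was in the nest; the other fixture's lid and tab are shut (under 0.05 rad) (value of joint fixture_a_lid above 1.78 rad and value of joint each of fixture_a_tab, fixture_b_lid, fixture_b_tab below 0.05 rad and velocity of joint fixture_a_lid between -0.1 and 0.1 rad/s and z of board_center in the frame of fixture_a between 0.021 and 0.031 m and distance of board_center from where it was at the start of the episode below 0.006 m and linear speed of board below 0.03 m/s); the robot touches nothing.
It fails at once if the board was lifted or shifted in its nest (more than 8 mm) (distance of board_center from where it was at the start of the episode above 0.008 m).
It fails at once if the lid was gripped or forced (more than 25 N from the fingers) (contact force between the fingers and fixture_a_lid above 25 N).
It fails at once if the latch tab was gripped or forced (more than 30 N from the fingers) (contact force between the fingers and fixture_a_tab above 30 N).
It fails at once if the other fixture was unlatched (its tab pressed beyond 0.1 rad or its lid above 0.1 rad) (value of joint any of fixture_b_tab, fixture_b_lid above 0.1 rad).
It fails at once if a thing lying around was lifted or pushed away (more than 25 mm) (distance of any of cutters, flux, meter, sucker, wick, screw_tray, tape from where it was at the start of the episode above 0.025 m).
It also fails if it takes over 42 s, if anything falls off the work surface, if the arm or the gripper's body presses on something with over 40 N, if the wrist force passes 120 N, or if a joint passes its speed limit or range.

## Working session

There is one attempt and no reset: what is moved stays moved. The work goes in short steps, Python scripts to look and compute and a shell command to move; the robot and the scene stay as the last step left them, time stands still between calls to the robot, and variables do not carry over. Pictures are saved under pics/ and viewed, at most 10 in all, crops included, and the job is handed in when it is done.

```bash
mkdir -p pics; cat > h.py <<'E'
import numpy as np, cv2
from cell import arm
from scipy.spatial.transform import Rotation as R
def snap(n,f):
    d=arm.get_image(n); cv2.imwrite('pics/'+f+'.png',d['pixels'][:,:,::-1]); np.savez('pics/'+f+'.npz',**d); return d
def world(d,u,v,z=None):
    K=d['K'];r=np.array([(u-K[0,2])/K[0,0],(v-K[1,2])/K[1,1],1.])
    o=np.array(d['orientation'],float); M=o if o.shape==(3,3) else R.from_euler('xyz',o,degrees=True).as_matrix()
    p=np.array(d['xyz']);w=M@r
    s=float(d['depth'][int(v),int(u)]) if z is None else (z-p[2])/w[2]
    return p+s*w
E
python3 - <<'E'
from h import *
d=snap('top','top1');print(d['xyz'],d['orientation'])
d=snap('scene','sc1');print(d['xyz'],d['orientation'])
print(arm.observe(),arm.tip_reach)
E
```

```text
[0.19999203 0.07757709 1.55317897] [-168.83237917   -0.29986796  -88.77856445]
[-0.26942506 -1.00472783  0.69766543] [-115.53298628   -0.55574791  -34.92915389]
{'clock': 0.1, 'joint_pos': array([-63.95414776,  39.52670487, -11.14614686,  89.73781287,
         9.0131645 ,  51.71021691, -12.32384185]), 'qd': array([-0.03137238, -0.06582238, -0.04611825, -0.2355399 ,  0.00221304,
        0.02469394,  0.01043263]), 'joint_torque': array([-3.09897143e-03, -5.28495133e+01, -1.27170134e+00, -1.53835613e+01,
       -5.26461157e-02,  2.02034556e-03,  3.98344969e-05]), 'position': array([0.2551101 , 0.56997035, 0.24901399]), 'tcp_rot': array([-1.79907460e+02,  6.82401141e-03,  1.55896545e+02]), 'wrist_force': array([-0.19154063, -0.22421655,  0.46969696]), 'ft_torque': array([-0.03576636,  0.00149879,  0.01395855]), 'finger_force': 0.0, 'gripper_width': 1.0025442202759092} 0.011
```

View pics/top1.png

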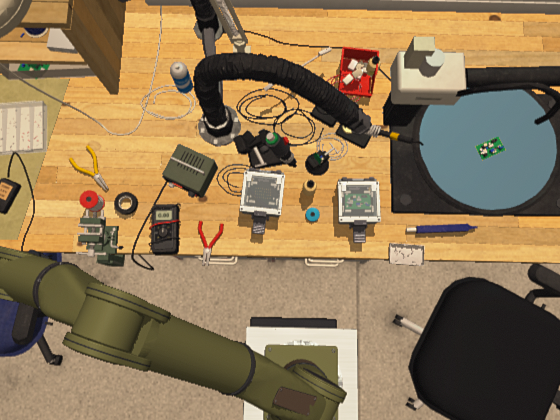

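View pics/sc1.png

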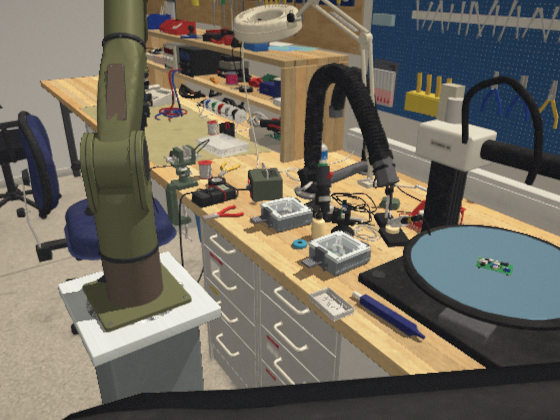

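The top view shows a fixture at (262,195) and another at (358,203). The right one seems to hold the green board, so I'll enlarge to check.

```bash
python3 - <<'E'
from h import *
d=np.load('pics/top1.npz')
c=d['pixels'][155:255,225:395,::-1]; cv2.imwrite('pics/c1.png',cv2.resize(c,None,fx=4.7,fy=4.7,interpolation=cv2.INTER_CUBIC))
E
```

```text
(no output)
```

View pics/c1.png

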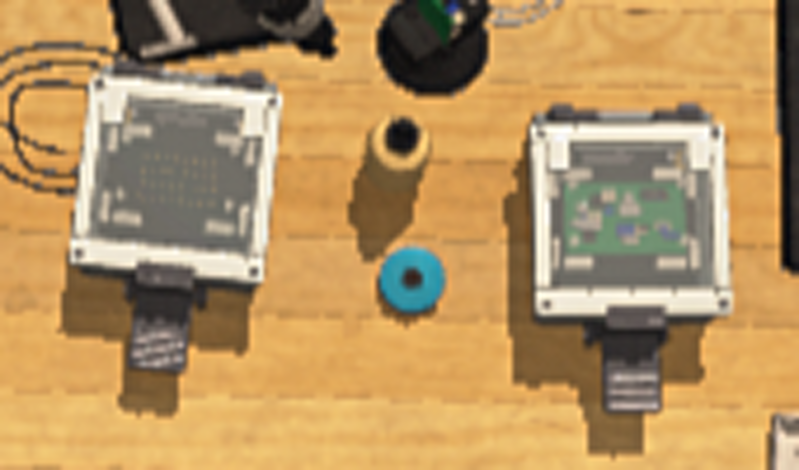

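The right fixture has the board: its lid corners in the crop are about (533,120), (722,124), (731,314), (535,315), and its pad's front edge runs (608,410)–(660,410).

```bash
python3 - <<'E'
from h import *
d=np.load('pics/top1.npz')
P=lambda a,b,z:world(d,225+a/4.7,155+b/4.7,z)
q=[P(*p,.056) for p in [(533,120),(722,124),(731,314),(535,315)]]
for p in q: print('lid',p)
print(np.linalg.norm(q[0]-q[1]),np.linalg.norm(q[2]-q[3]),np.linalg.norm(q[0]-q[3]))
f=(q[2]+q[3])/2;b=(q[0]+q[1])/2;a=(b-f)/np.linalg.norm(b-f);print('axis',a,'yaw',np.degrees(np.arctan2(a[1],a[0])))
o=f+a*.066;print('origin',o,'pad pred',o-a*.110)
pf=(P(608,410,.036)+P(660,410,.036))/2;print('pad front',pf, 'pad mid',pf+a*.012)
for n,p,z in [('flux',(402,138),.1),('wick',(411,280),.012),('Bpad',(158,370),.036)]:print(n,P(*p,z))
print('tray',world(d,388,245,.016))
dd=d['depth'];print('depth pad',world(d,225+633/4.7,155+385/4.7),world(d,225+633/4.7,155+400/4.7))
# tall things near
E
```

```text
lid [ 0.57293081 -0.09960704  0.056     ]
lid [ 0.57302924 -0.21672597  0.056     ]
lid [ 0.4538488  -0.22035012  0.056     ]
lid [ 0.45057648 -0.10070897  0.056     ]
0.11711897764939032 0.1196858918442186 0.12235928878927145
axis [0.99980862 0.01956312 0.        ] yaw 1.1209555690755224
origin [ 0.51820001 -0.15923838  0.056     ] pad pred [ 0.40822106 -0.16139032  0.056     ]
pad front [ 0.39621296 -0.16379007  0.036     ] pad mid [ 0.40821067 -0.16355531  0.036     ]
flux [ 0.54907538 -0.0157382   0.1       ]
wick [ 0.47852838 -0.02790201  0.012     ]
Bpad [0.41451488 0.12883829 0.036     ]
tray [ 0.39248155 -0.24900582  0.016     ]
depth pad [ 0.41199463 -0.16369319  0.03359059] [ 0.40216661 -0.16298046  0.03756815]
```

```bash
python3 - <<'E'
from h import *
d=np.load('pics/top1.npz')
for u,v in [(230,70),(300,70),(345,95),(370,125),(385,135),(400,138),(415,142),(405,75),(420,55),(213,90)]:
    print(u,v,world(d,u,v).round(3))
E
python3 -m inch '[{"hand":0,"dp":[3,-3,0],"turn":[0,0,5]},{"hand":0,"dp":[2.5,-3.3,0],"turn":[0,0,5]},{"hand":0,"dp":[2.5,-3.3,0],"turn":[0,0,5]},{"hand":0,"dp":[2.5,-3.3,0],"turn":[0,0,5]},{"hand":0,"dp":[2.5,-3.3,0],"turn":[0,0,5]}]'
```

```text
230 70 [0.718 0.188 0.461]
300 70 [0.733 0.032 0.439]
345 95 [ 0.734 -0.088  0.3  ]
370 125 [ 0.695 -0.169  0.193]
385 135 [ 0.694 -0.225  0.116]
400 138 [ 0.679 -0.263  0.137]
415 142 [ 0.663 -0.3    0.153]
405 75 [ 0.756 -0.221  0.376]
420 55 [ 0.774 -0.239  0.443]
213 90 [0.729 0.242 0.326]
clock: 0.52
position: [0.3855, 0.4072, 0.2494]
tcp_rot: [-180.0, -0.0, -178.8]
wrist_force: [1.2, 0.1, 0.4]
gripper_width: 0.647
finger_force: 0.0
```

```bash

python3 -m inch '[{"hand":0,"dp":[1,-3.7,0],"turn":[0,0,0]},{"hand":0,"dp":[1,-3.7,0],"turn":[0,0,0]},{"hand":0,"dp":[1,-3.7,0],"turn":[0,0,0]},{"hand":0,"dp":[1,-3.7,0],"turn":[0,0,0]},{"hand":0,"dp":[0.7,-3.7,0],"turn":[0,0,0]}]'
python3 -m inch '[{"hand":0,"dp":[0.5,-3.7,0],"turn":[0,0,0]},{"hand":0,"dp":[0.3,-3.7,0],"turn":[0,0,0]},{"hand":0,"dp":[0,-3.9,0],"turn":[0,0,0]},{"hand":0,"dp":[-0.5,-3.9,0],"turn":[0,0,0]},{"hand":0,"dp":[-0.5,-3.9,0],"turn":[0,0,0]}]'
python3 -m inch '[{"hand":0,"dp":[-0.6,-3.9,0],"turn":[0,0,0]},{"hand":0,"dp":[-0.6,-3.9,0],"turn":[0,0,0]},{"hand":0,"dp":[-0.6,-3.9,0],"turn":[0,0,0]},{"hand":0,"dp":[0,-3.9,0],"turn":[0,0,0]},{"hand":0,"dp":[0,0,0],"turn":[0,0,0]}]'
```

```text
clock: 0.93
position: [0.4322, 0.222, 0.2495]
tcp_rot: [-180.0, -0.0, -179.1]
wrist_force: [0.6, 0.2, -0.3]
gripper_width: 0.27
finger_force: 0.0
clock: 1.35
position: [0.4294, 0.0312, 0.2496]
tcp_rot: [-180.0, -0.0, -179.1]
wrist_force: [0.5, -0.7, 0.5]
gripper_width: 0.005
finger_force: 0.0
clock: 1.77
position: [0.4098, -0.1316, 0.2492]
tcp_rot: [-179.8, -0.1, -179.9]
wrist_force: [0.3, 0.4, -0.0]
gripper_width: 0.002
finger_force: 0.0
```

```bash

python3 -m inch '[{"hand":0,"dp":[-0.4,-1.5,-2.5],"turn":[0,0,0]},{"hand":0,"dp":[-0.4,-1.5,-2.5],"turn":[0,0,0]},{"hand":0,"dp":[0,0,-2.5],"turn":[0,0,0]},{"hand":0,"dp":[0,0,-2.5],"turn":[0,0,0]},{"hand":0,"dp":[0,0,0],"turn":[0,0,0]}]'
python3 - <<'E'
from h import *
d=snap('wrist','w1');print(d['xyz'],d['orientation'],arm.observe()['position'])
E
```

```text
clock: 2.18
position: [0.4018, -0.1524, 0.1466]
tcp_rot: [179.9, -0.4, -179.1]
wrist_force: [-0.1, 0.2, 0.4]
gripper_width: 0.008
finger_force: 0.0
[ 0.33754724 -0.15338954  0.282518  ] [ 1.65609554e+02 -5.79098054e-02  9.09310655e+01] [ 0.4024875  -0.15239675  0.14832758]
```

View pics/w1.png

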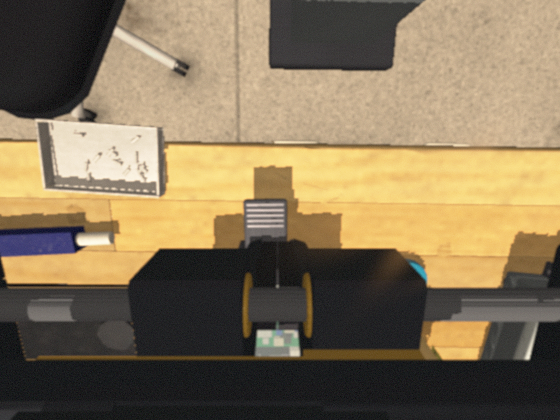

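The wrist view shows the pad's front edge at row 200, columns 245–287, with the gripper below it.

```bash
python3 - <<'E'
from h import *
d=np.load('pics/w1.npz')
for u in (245,266,287): print(world(d,u,200,.036),world(d,u,210))
E
```

```text
[ 0.39566042 -0.17815887  0.036     ] [ 0.4040643  -0.17824187  0.03594495]
[ 0.39538802 -0.16114942  0.036     ] [ 0.40332357 -0.16103429  0.03768179]
[ 0.39511558 -0.14413759  0.036     ] [ 0.40426581 -0.14382528  0.03314245]
```

```bash

python3 -m inch '[{"hand":0,"dp":[0,-0.9,-2.5],"turn":[0,0,0]},{"hand":0,"dp":[0,0,-2.5],"turn":[0,0,0]},{"hand":0,"dp":[0,0,-2.5],"turn":[0,0,0]},{"hand":0,"dp":[0,0,-1.2],"turn":[0,0,0]},{"hand":0,"dp":[0,0,0],"turn":[0,0,0]}]'
python3 -m inch '[{"hand":0,"dp":[0,0,0],"turn":[0,0,0]}]'
```

```text
clock: 2.65
position: [0.4041, -0.1614, 0.0619]
tcp_rot: [180.0, -0.1, -179.0]
wrist_force: [0.3, 0.6, 0.5]
gripper_width: 0.006
finger_force: 0.0
clock: 2.73
position: [0.4044, -0.1618, 0.0634]
tcp_rot: [-180.0, 0.0, -179.1]
wrist_force: [0.3, 0.0, 0.1]
gripper_width: 0.001
finger_force: 0.0
```

```bash

python3 -m inch '[{"hand":0,"dp":[0,0,-0.7],"turn":[0,0,0]},{"hand":0,"dp":[0,0,-0.6],"turn":[0,0,0]},{"hand":0,"dp":[0,0,-0.4],"turn":[0,0,0]},{"hand":0,"dp":[0,0,-0.4],"turn":[0,0,0]},{"hand":0,"dp":[0,0,-0.3],"turn":[0,0,0]}]'
python3 -m inch '[{"hand":0,"dp":[0,0,0],"turn":[0,0,0]},{"hand":0,"dp":[0,0,0],"turn":[0,0,0]},{"hand":0,"dp":[0,0,0],"turn":[0,0,0]}]'
python3 - <<'E'
from h import *
d=snap('scene','s2');cv2.imwrite('pics/s2c.png',cv2.resize(d['pixels'][170:300,220:420,::-1],None,fx=4,fy=4))
E
```

```text
clock: 3.15
position: [0.4057, -0.1634, 0.0462]
tcp_rot: [-179.9, 0.1, -179.1]
wrist_force: [-3.1, 0.5, 3.4]
gripper_width: 0.007
finger_force: 1.6
clock: 3.4
position: [0.4053, -0.1633, 0.0456]
tcp_rot: [-179.9, -0.0, -179.2]
wrist_force: [0.2, -1.3, 1.6]
gripper_width: 0.007
finger_force: 0.8
```

View pics/s2c.png

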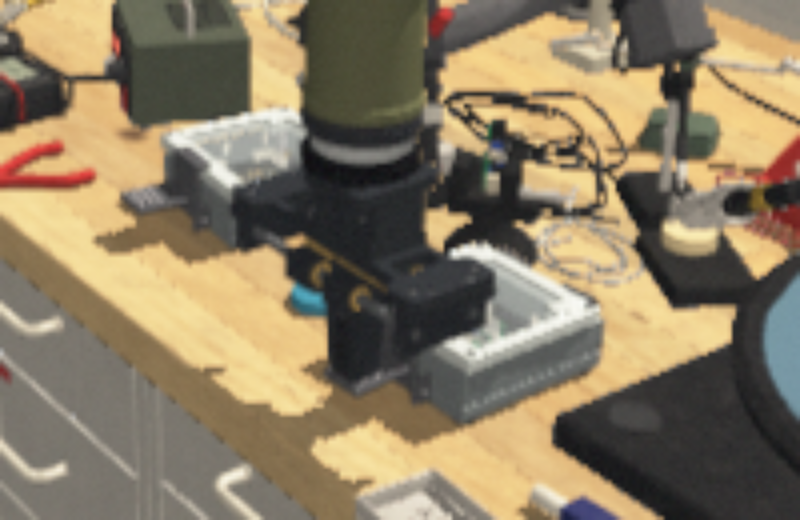

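The fingertips rest on the pad, with the fixture's lid still shut. The tab is hardly pressed, so I'll go deeper.

```bash

python3 -m inch '[{"hand":0,"dp":[0,0,-0.3],"turn":[0,0,0]},{"hand":0,"dp":[0,0,-0.3],"turn":[0,0,0]},{"hand":0,"dp":[0,0,-0.2],"turn":[0,0,0]},{"hand":0,"dp":[0,0,0],"turn":[0,0,0]},{"hand":0,"dp":[0,0,0],"turn":[0,0,0]}]'
python3 -m inch '[{"hand":0,"dp":[0,0,0],"turn":[0,0,0]},{"hand":0,"dp":[0,0,0],"turn":[0,0,0]},{"hand":0,"dp":[0,0,0],"turn":[0,0,0]}]'
python3 - <<'E'
from h import *
d=snap('scene','s3');a=np.load('pics/s2.npz')['pixels'].astype(int)
m=np.abs(d['pixels'].astype(int)-a).sum(2)>60
r=m[200:290,305:375];print(r.sum(),m.sum())
E
```

```text
clock: 3.87
position: [0.4028, -0.1631, 0.037]
tcp_rot: [-180.0, -0.3, -179.2]
wrist_force: [-4.5, -0.8, 7.5]
gripper_width: 0.003
finger_force: 4.5
clock: 4.12
position: [0.4028, -0.1631, 0.037]
tcp_rot: [-180.0, -0.3, -179.2]
wrist_force: [-5.0, -0.9, 8.4]
gripper_width: 0.006
finger_force: 4.4
1518 6415
```

```bash

python3 -m inch '[{"hand":0,"dp":[0,0,0.8],"turn":[0,0,0]},{"hand":0,"dp":[0,0,1.0],"turn":[0,0,0]},{"hand":0,"dp":[-0.3,0,1.2],"turn":[0,0,0]},{"hand":0,"dp":[-0.3,0,1.5],"turn":[0,0,0]},{"hand":0,"dp":[0,0,0],"turn":[0,0,0]}]'
python3 - <<'E'
from h import *
d=snap('scene','s4');cv2.imwrite('pics/s4c.png',cv2.resize(d['pixels'][170:300,220:420,::-1],None,fx=4,fy=4))
E
```

```text
clock: 4.58
position: [0.3989, -0.1628, 0.0816]
tcp_rot: [180.0, -0.0, -179.2]
wrist_force: [0.7, -0.6, 0.2]
gripper_width: 0.007
finger_force: 0.0
```

View pics/s4c.png

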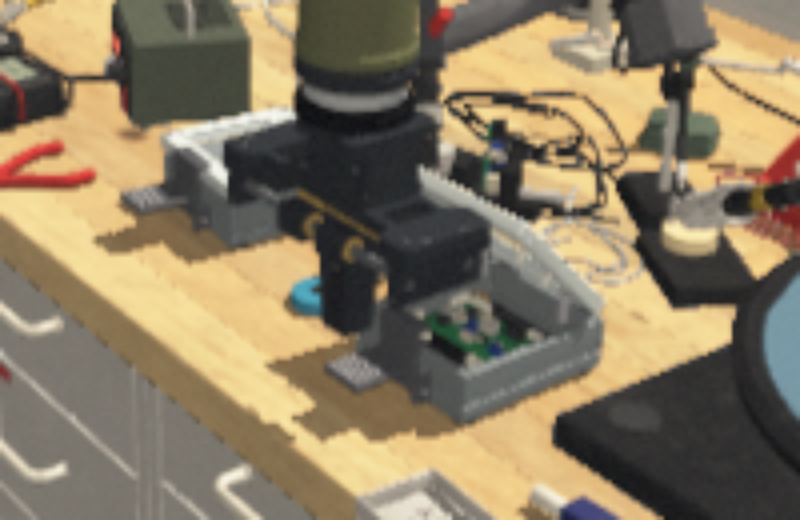

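The lid stands ajar, the tab is back up at crop (355,370), and the board is in its nest. Next I'll raise the fingers in front of the lid and push.

```bash

python3 -m inch '[{"hand":0,"dp":[0,0,2.4],"turn":[0,0,0]},{"hand":0,"dp":[0,0,2.4],"turn":[0,0,0]},{"hand":0,"dp":[2,0,0],"turn":[0,0,0]},{"hand":0,"dp":[2,0,0],"turn":[0,0,0]},{"hand":0,"dp":[1.5,0,0],"turn":[0,0,0]}]'
python3 -m inch '[{"hand":0,"dp":[0.8,0,0],"turn":[0,0,0]},{"hand":0,"dp":[0.7,0,0],"turn":[0,0,0]},{"hand":0,"dp":[0.7,0,0],"turn":[0,0,0]},{"hand":0,"dp":[0.6,0,0.1],"turn":[0,0,0]},{"hand":0,"dp":[0.6,0,0.1],"turn":[0,0,0]}]'
python3 -m inch '[{"hand":0,"dp":[0.6,0,0.2],"turn":[0,0,0]},{"hand":0,"dp":[0.6,0,0.2],"turn":[0,0,0]},{"hand":0,"dp":[0.6,0,0.2],"turn":[0,0,0]}]'
```

```text
clock: 5.05
position: [0.4558, -0.1627, 0.1278]
tcp_rot: [180.0, -0.0, -179.1]
wrist_force: [0.6, 0.2, -0.1]
gripper_width: 0.002
finger_force: 0.0
clock: 5.47
position: [0.4807, -0.1629, 0.1289]
tcp_rot: [-179.9, -1.0, -179.1]
wrist_force: [-11.6, 0.5, 9.3]
gripper_width: 0.006
finger_force: 5.1
clock: 5.72
position: [0.5053, -0.1628, 0.1357]
tcp_rot: [-180.0, -0.2, -179.1]
wrist_force: [-1.0, -0.1, 1.3]
gripper_width: 0.005
finger_force: 0.7
```

```bash

python3 -m inch '[{"hand":0,"dp":[0.4,0,0.1],"turn":[0,0,0]},{"hand":0,"dp":[0.4,0,0.1],"turn":[0,0,0]},{"hand":0,"dp":[0.4,0,0.1],"turn":[0,0,0]},{"hand":0,"dp":[0.4,0,0.1],"turn":[0,0,0]},{"hand":0,"dp":[0.4,0,0.1],"turn":[0,0,0]}]'
python3 -m inch '[{"hand":0,"dp":[0.4,0,0.1],"turn":[0,0,0]},{"hand":0,"dp":[0.4,0,0.1],"turn":[0,0,0]},{"hand":0,"dp":[0.4,0,0.1],"turn":[0,0,0]},{"hand":0,"dp":[0.4,0,0.1],"turn":[0,0,0]},{"hand":0,"dp":[0.4,0,0.1],"turn":[0,0,0]}]'
```

```text
clock: 6.13
position: [0.5261, -0.1627, 0.1408]
tcp_rot: [-180.0, -0.1, -179.1]
wrist_force: [-1.0, 0.4, 0.7]
gripper_width: 0.007
finger_force: 0.3
clock: 6.55
position: [0.546, -0.1627, 0.1459]
tcp_rot: [-180.0, -0.1, -179.1]
wrist_force: [-0.7, 0.2, -1.2]
gripper_width: 0.006
finger_force: 0.1
```

```bash

python3 -m inch '[{"hand":0,"dp":[0.4,0,0],"turn":[0,0,0]},{"hand":0,"dp":[0.4,0,0],"turn":[0,0,0]},{"hand":0,"dp":[0.4,0,0],"turn":[0,0,0]},{"hand":0,"dp":[0.4,0,0],"turn":[0,0,0]},{"hand":0,"dp":[0.4,0,0],"turn":[0,0,0]}]'
python3 -m inch '[{"hand":0,"dp":[0.4,0,0],"turn":[0,0,0]},{"hand":0,"dp":[0.4,0,0],"turn":[0,0,0]},{"hand":0,"dp":[0.4,0,0],"turn":[0,0,0]},{"hand":0,"dp":[0.3,0,0],"turn":[0,0,0]},{"hand":0,"dp":[0,0,0],"turn":[0,0,0]}]'
python3 - <<'E'
from h import *
d=snap('scene','s5');cv2.imwrite('pics/s5c.png',cv2.resize(d['pixels'][150:300,220:420,::-1],None,fx=4,fy=4))
E
```

```text
clock: 6.97
position: [0.5659, -0.1627, 0.1457]
tcp_rot: [-180.0, -0.2, -179.1]
wrist_force: [-0.1, -0.4, 0.4]
gripper_width: 0.005
finger_force: 0.1
clock: 7.38
position: [0.5814, -0.1626, 0.1458]
tcp_rot: [-180.0, -0.1, -179.1]
wrist_force: [-0.9, -0.2, 0.4]
gripper_width: 0.003
finger_force: 0.0
```

View pics/s5c.png

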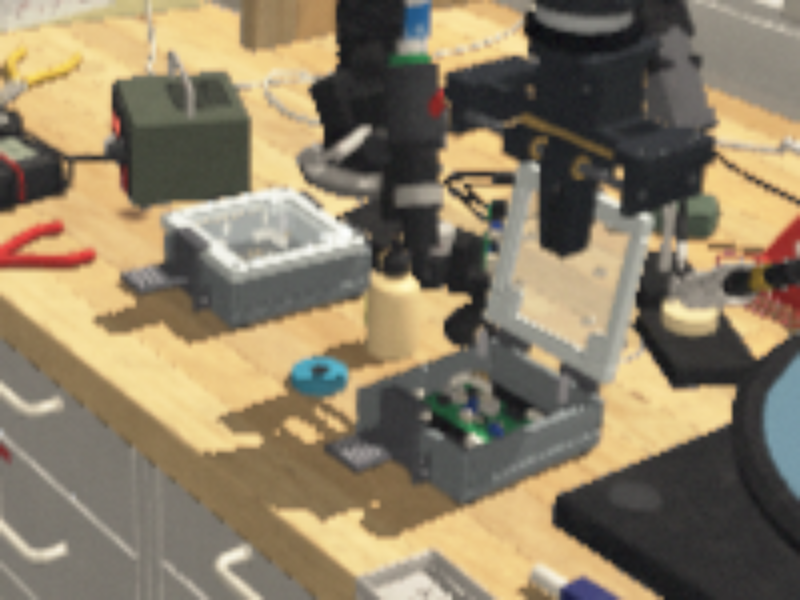

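The lid is pushed past vertical and leaning back. I'll wait briefly and then withdraw forward.

```bash

python3 -m inch '[{"hand":0,"dp":[0,0,0],"turn":[0,0,0]},{"hand":0,"dp":[0,0,0],"turn":[0,0,0]},{"hand":0,"dp":[0,0,0],"turn":[0,0,0]},{"hand":0,"dp":[0,0,0],"turn":[0,0,0]},{"hand":0,"dp":[0,0,0],"turn":[0,0,0]}]'
python3 -m inch '[{"hand":0,"dp":[-1,0,0],"turn":[0,0,0]},{"hand":0,"dp":[-2,0,0],"turn":[0,0,0]},{"hand":0,"dp":[-3,0,0],"turn":[0,0,0]},{"hand":0,"dp":[-3,0,1],"turn":[0,0,0]},{"hand":0,"dp":[-3,0,2],"turn":[0,0,0]}]'
python3 -m inch '[{"hand":0,"dp":[-2,0,2],"turn":[0,0,0]},{"hand":0,"dp":[0,0,2],"turn":[0,0,0]},{"hand":0,"dp":[0,0,2],"turn":[0,0,0]},{"hand":0,"dp":[0,0,0],"turn":[0,0,0]},{"hand":0,"dp":[0,0,0],"turn":[0,0,0]}]'
for i in 1 2 3; do python3 -m inch '[{"hand":0,"dp":[0,0,0],"turn":[0,0,0]},{"hand":0,"dp":[0,0,0],"turn":[0,0,0]},{"hand":0,"dp":[0,0,0],"turn":[0,0,0]},{"hand":0,"dp":[0,0,0],"turn":[0,0,0]},{"hand":0,"dp":[0,0,0],"turn":[0,0,0]}]' | head -2; done
python3 - <<'E'
from h import *
d=snap('scene','s6');cv2.imwrite('pics/s6c.png',cv2.resize(d['pixels'][150:300,220:420,::-1],None,fx=4,fy=4))
E
```

```text
clock: 7.85
position: [0.5805, -0.1628, 0.1458]
tcp_rot: [-180.0, -0.2, -179.1]
wrist_force: [0.0, 0.4, 0.2]
gripper_width: 0.005
finger_force: 0.0
clock: 8.27
position: [0.4579, -0.1626, 0.1746]
tcp_rot: [180.0, -0.4, -179.1]
wrist_force: [-0.3, -0.4, 0.7]
gripper_width: 0.005
finger_force: 0.0
clock: 8.68
position: [0.4411, -0.163, 0.2366]
tcp_rot: [-179.9, -0.0, -179.1]
wrist_force: [-0.0, -0.3, -0.7]
gripper_width: 0.003
finger_force: 0.0
clock: 9.1
position: [0.4404, -0.1626, 0.2353]
clock: 9.52
position: [0.4405, -0.1628, 0.2358]
clock: 9.93
position: [0.4405, -0.1627, 0.2358]
```

View pics/s6c.png

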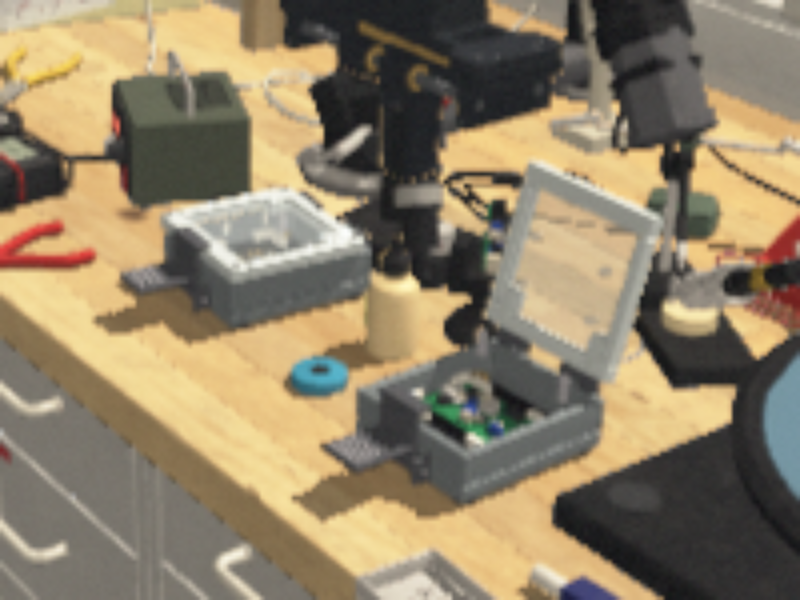

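The lid leans back, the tab is up at crop (360,450), and fixture B and the small items look undisturbed. Next I'll check the lid angle and that it's still.

```bash

for i in 1 2 3; do python3 -m inch '[{"hand":0,"dp":[0,0,0],"turn":[0,0,0]},{"hand":0,"dp":[0,0,0],"turn":[0,0,0]},{"hand":0,"dp":[0,0,0],"turn":[0,0,0]},{"hand":0,"dp":[0,0,0],"turn":[0,0,0]},{"hand":0,"dp":[0,0,0],"turn":[0,0,0]}]' | head -1; done
python3 - <<'E'
from h import *
d=snap('scene','s7');a=np.load('pics/s6.npz')
print((np.abs(d['pixels'].astype(int)-a['pixels'])[185:245,340:388].sum(2)>40).sum())
for c in [(533,172),(650,215),(500,310),(595,362)]:
    p=world(d,220+c[0]/4,150+c[1]/4);print(p.round(4))
# right-bar line: angle
P=[world(d,220+(643+(600-643)*t)/4,150+(230+(355-230)*t)/4) for t in np.linspace(0,1,12)]
P=np.array(P);print(P[:,[0,2]].round(3).tolist());m=np.polyfit(P[:,2],P[:,0],1)[0];print('theta',np.pi/2+np.arctan(m))
E
```

```text
clock: 10.4
clock: 10.82
clock: 11.23
0
[ 0.6081 -0.1012  0.1622]
[ 0.6166 -0.2059  0.1667]
[ 0.5755 -0.1125  0.0671]
[ 0.5768 -0.2071  0.068 ]
[[0.606, 0.16], [0.599, 0.155], [0.601, 0.145], [0.603, 0.134], [0.602, 0.125], [0.597, 0.119], [0.598, 0.109], [0.596, 0.101], [0.592, 0.094], [0.591, 0.084], [0.581, 0.082], [0.579, 0.073]]
theta 1.8127035948182575
```

```bash
python3 -c "
from cell import arm;print(arm.close_job())"
```

```text
the job is handed in; nothing more can be done
None
```

I opened the fixture with the board and handed the job in. The last picture shows the lid still at about 1.85 rad, the tab back up, the board in its nest, fixture B shut and the arm clear. The hand-in call gave no verdict.

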